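# Show the platform pedal to the inspection camera

## Task

Gently draw the big open-framed platform pedal up out of the metal block and hold it up to the inspection camera on the stand: the middle of its frame in the centre of the view 160 mm in front of the lens, its broad face square to the lens (either face), spindle at the bottom of the picture. Its nylon body cracks easily, so grip it with no more than about 40 N; do not touch the camera or its stand, and leave the other parts where they are. Finish while still holding the pedal there, motionless - do not put it down or let go.

Things in the scene. Friction and masses are not known exactly. Their poses are not given: they have to be found in the camera images.
- pedal: Black nylon bicycle pedal (0.2-0.35 kg), a broad open frame 96 mm wide (y), 90 tall (z), 16 thick (x), studs on both faces (alike), upright with its steel spindle down in any one of the block's holes, free to turn there. Origin: on the spindle axis, underside of the 26 mm flange, level with the block's top. z: up, away from the spindle's tip. Frame from z = 8 to 98 mm; 12 mm spindle down to -26.
- pedal_grip (a point): Good place to grip: on the solid housing that runs down the middle of the pedal's frame over its full height, 28 mm wide (y) and 18 mm thick (x); fingers close across the thickness, along the pedal's x. This point is inside it on the pedal's z axis, 72 mm above the pedal's origin, 26 mm below the frame's top. Same axes as the pedal.
- pedal_centre (a point): Middle of the platform pedal's frame, on the pedal's z axis 53 mm above its origin; same axes as the pedal.
- spindle_tip (a point): Lower end of the platform pedal's spindle, on the pedal's z axis 26 mm below its origin.
- block: Bare aluminium holding block fixed to the bench, 90 (x) by 310 (y) by 45 mm tall (z); three round holes 15 mm wide and 35 mm deep, 110 mm apart along its y, one in the middle. Origin: centre of its underside, on the bench.
- camera: Inspection camera head: grey housing 70x62x56 mm, black lens barrel 44 mm across, white ring light 60 mm across. Lens front 300 to 360 mm above the bench. Origin: centre of the lens's front glass. The lens looks along the head's -x: roughly towards the robot, 25 degrees below level. y is level; z is the picture's up direction, leaning 25 degrees from vertical towards where the lens looks.
- stand: The camera's stand, fixed to the bench: steel column 22 mm thick and 464 mm tall, 122 mm behind the lens front (level distance), on a steel foot 130 mm square. Origin: on the bench straight below the lens front; its -x is the level direction in which the camera looks.
- focus (a point): The inspection point in the air: on the lens axis 160 mm in front of the lens glass (at x = -160 mm in the camera's frame); same axes as the camera.
- clip_pedal: Bystander: small dark steel clip-in pedal, 58 mm wide, standing 60 mm above the block's top in another of its holes. Origin at the underside of its flange, on the block's top.
- bare_spindle: Bystander: bare steel pedal spindle, 18 mm thick at most above its 26 mm flange, standing 62 mm above the block's top in the third hole. Origin at the underside of its flange.
- wrench: Bystander: steel wrench 200 mm long lying flat on the bench, handle along its -x. Origin under its middle.
- grease_jar: Bystander: white grease jar with black cap, 60 mm across and 60 mm tall, on the bench. Origin: centre of its underside.
Things that resemble listed ones, but are neither listed nor needed, are in the scene too. Several things have the shape of the pedal; the one meant has the colours described above.

How it is judged (in metres and radians):
On the way:
1. the platform pedal is gripped and drawn out of the block, its spindle tip over 10 mm above the block's top (z of spindle_tip in the frame of block above 0.055 m and contact force between the fingers and pedal above 1 N), for 0.2 s.
At the end, for the whole second after the job is handed in: The gripper still holds the platform pedal at rest in the air, carried by nothing else: frame centre within 25 mm of the inspection point, its x axis within 0.17 rad (10 deg) of the lens axis either way, its z axis within 0.17 rad of the picture's up direction, spindle at the bottom (distance between pedal_centre and focus below 0.025 m and angle between the x axis of pedal and the x axis of camera, either way round below 0.17 rad and angle between the z axis of pedal and the z axis of camera, either way round below 0.17 rad and z of spindle_tip in the frame of camera below -0.04 m and height (world z) of pedal_centre above 0.15 m and contact force between the fingers and pedal above 1 N and linear speed of pedal below 0.02 m/s and angular speed of pedal below 0.15 rad/s and contact force between pedal and block below 0.3 N and contact force between pedal and camera below 0.3 N and contact force between pedal and clip_pedal below 0.3 N and contact force between pedal and bare_spindle below 0.3 N and contact force between pedal and wrench below 0.3 N and contact force between pedal and grease_jar below 0.3 N); the arm keeps its last pose, push and grip.
It fails at once if the platform pedal is squeezed or pushed by the fingers with more than 120 N in all, both fingers together (60 N each) (contact force between the fingers and pedal above 120 N).
It fails at once if the camera or its stand is touched (over 0.5 N) (contact force between anything else and stand above 0.5 N or contact force between anything else and camera above 0.5 N).
It fails at once if another part is disturbed: moved by more than 20 mm (distance of any of clip_pedal, bare_spindle, wrench, grease_jar from where it was at the start of the episode above 0.02 m).
It also fails if it takes over 38 s, if anything falls off the work surface, if the arm or the gripper's body presses on something with over 40 N, if the wrist force passes 120 N, or if a joint passes its speed limit or range.

## Robot

A 6-joint arm with a two-finger parallel gripper is mounted at the origin on the work surface. World frame = base frame: x ahead of the robot, y to its left, z up, the work surface at z = 0. Lengths are in mm, angles in rad, forces in N, time in s.
With the tool pointing down it reaches from about 350 to 975 mm from the base axis. Payload 7.1 kg.
Tool frame: the origin (TCP) lies between the finger pads; the fingertips stand 14 mm ahead of it and the grasp point (between the pads) lies 5 mm behind it; z points along the fingers, y is the line along which they close (so a half turn about z gives the same grasp; the last joint's range is limited). The gripper opens to 88 mm and grips with 3 to 60 N. Pads are 20 mm wide; open, the fingers measure 115 mm over their backs; the gripper's body (75 mm by 178 mm) begins 61 mm behind the grasp point.
Start: joints at [1.096, 0.423, 1.63, -0, 1.089, -0.019], TCP at [275.08, 561.191, 236.675] pointing down, gripper open.
Joint ranges: [-3, 3], [-0.9, 2.11], [0.09, 2.58], [-1.31, 4.45], [0.11, 2.69], [-2.54, 2.54]. Speed limits (rad/s): [2.39, 2.39, 3.01, 3.14, 3.14, 3.14].

## Interface

Orientations are given as a rotation vector (axis times angle).
In Python, from workcell import ctrl gives the robot as it stands. The module is installed in compiled form; this text tells all that it offers.
- The arm moves only by the tool servo_tool, never from a script. Its argument "plan" is a list of rows, each a list of 3 entries, a list of its own where there are three numbers: the closure, from 0 (fully open) to 1 (shut), then the shift along the world's x, y, z in mm, then the turn about the world's z in degrees. In form: [[hand, [x, y, z], yaw], ...]. A call has 1 to 10 rows; each row is the pose to reach, as a shift and turn from the pose commanded when the call began; what a row does not reach only later rows make up. A row lasts 1/12 s, in which the tool goes at most 41.7 mm and 7.16 degrees, less where a joint would pass 70% of its speed; a pose out of reach is approached as far as the arm can. A call with a gripper value outside its range is refused whole. The fingers move at their own pace and stop on an object; the grip force is fixed at half the most. Time passes only in rows, so rows that repeat a pose let the fingers close. It gives the time, the measured TCP pose, the force, the opening and the grip force at its end, in the units of the state.
- ctrl.get_obs(): the state, without advancing time (a new reading comes with each control period).
- ctrl.get_image(name): name is "scene" or "top" or "wrist"; returns the picture (420x560x3 uint8, blue, green, red); there is no depth.
- ctrl.camera_info(name): a dict with "fovy" (degrees; the focal length in pixels is half the picture's height over the tangent of half this angle, whatever the lens; pixels are square), "cx", "cy" (the principal point, pixels), "rvec" (rotation vector, rad) and "tvec" (3), from world to camera coordinates, as OpenCV has them; the wrist camera has in their place "T_tool_cam" (4x4, takes a point from camera to tool coordinates, whose origin is the TCP and whose axes are the flange's). Camera axes: x right, y down, z forward; pixel columns grow to the right and rows downward; lengths in mm; the calibration is good to about 2 mm. A picture is of the moment at which its call begins: read the wrist's pose just before it. camera_info takes no time and is no camera call.
- ctrl.close_job(): hands the job in; it is judged then, once.
The state is a dict: "t": time; "qpos": joint angles; "qvel": joint speeds; "joint_torque": joint torques, N m; "ee_pos": TCP position; "orientation": TCP orientation; "ft_force": force on the tool from outside, world axes, zero at the start; "moment": the same for the moment, N m; "width": finger opening in mm; "grasp_force": force on a finger pad.
Only numpy, scipy, OpenCV 4.12 (cv2) and the standard library are available. Lean on these libraries where they do the work, as an engineer would, in place of code of your own. Each camera call takes 0.05 s, during which the arm holds its last target. There are 200 camera calls.

## Working session

There is one attempt and no reset: what is moved stays moved. The work goes in short steps, Python scripts to look and compute and a tool call to move; the robot and the scene stay as the last step left them, time stands still between calls to the robot, and variables do not carry over. Pictures are saved under pics/ and viewed, at most 10 in all, crops included, and the job is handed in when it is done.

Besides the shell and the picture viewer there is one more tool, called after "Call:" by a JSON object that holds its "method" and its "body". servo_tool: Moves the arm, as the interface text tells. Its arguments: {"type":"object","properties":{"plan":{"type":"array"}},"required":["plan"]}

```bash
mkdir -p pics; python3 - <<'E'
from workcell import ctrl
import cv2,numpy as np
print(ctrl.get_obs())
for n in("scene","top","wrist"):
    cv2.imwrite(f"pics/{n}0.png",ctrl.get_image(n)); print(n,ctrl.camera_info(n))
E
```

```text
{'t': 0.0, 'qpos': array([ 1.09600169e+00,  4.23815221e-01,  1.63068916e+00, -4.32353867e-05,
        1.08862519e+00, -1.89887026e-02]), 'qvel': array([ 2.87029127e-04,  1.78276625e-03,  1.45585555e-03,  3.80436666e-07,
        8.03299003e-04, -2.06343733e-03]), 'joint_torque': array([-4.01046127e-03, -5.44615495e+01, -2.73669881e+01,  6.41735131e-02,
        2.26350379e-02, -1.03307100e-04]), 'ee_pos': array([274.84864488, 560.7177677 , 235.91801977]), 'orientation': array([-7.09689008e-01, -3.06003492e+00,  2.35543312e-03]), 'ft_force': array([-0.35962487,  0.44582051,  0.14895303]), 'moment': array([ 0.03804148, -0.01692064, -0.00545921]), 'grasp_force': 0.0, 'width': 87.71041683870028}
scene {'fovy': 55.23357444075949, 'cx': 280.36305642561354, 'cy': 207.7146332402313, 'rvec': array([ 2.00827743,  0.80624187, -0.42384637]), 'tvec': array([-345.98319418,  -42.86306382, 1345.76472098])}
top {'fovy': 57.1408390186148, 'cx': 279.81299592733654, 'cy': 212.89263095116604, 'rvec': array([ 2.15692597, -2.15551328,  0.10167695]), 'tvec': array([  17.77380888,  493.99245534, 1221.98943888])}
wrist {'fovy': 64.1158901848228, 'cx': 277.84008604595977, 'cy': 205.3068115301905, 'T_tool_cam': array([[ 6.15990583e-04, -9.70191475e-01, -2.42338857e-01,
         6.59711900e+01],
       [ 9.99999508e-01,  7.85954569e-04, -6.04674563e-04,
         5.22617172e-02],
       [ 7.77117439e-04, -2.42338366e-01,  9.70191482e-01,
        -1.48306095e+02],
       [ 0.00000000e+00,  0.00000000e+00,  0.00000000e+00,
         1.00000000e+00]])}
```

View pics/scene0.png

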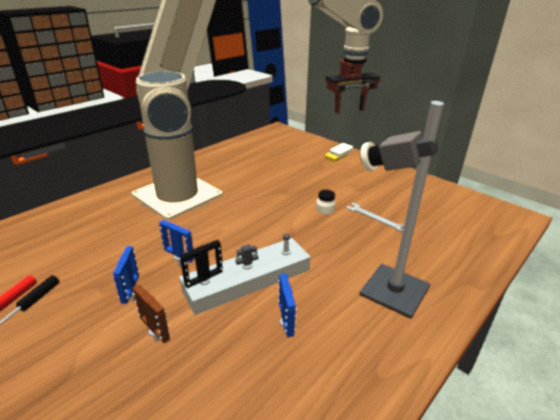

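View pics/top0.png

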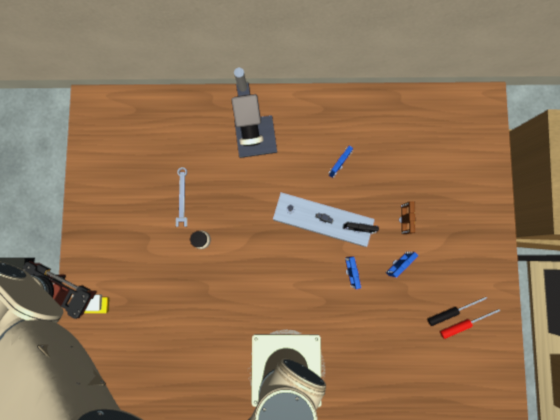

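View pics/wrist0.png

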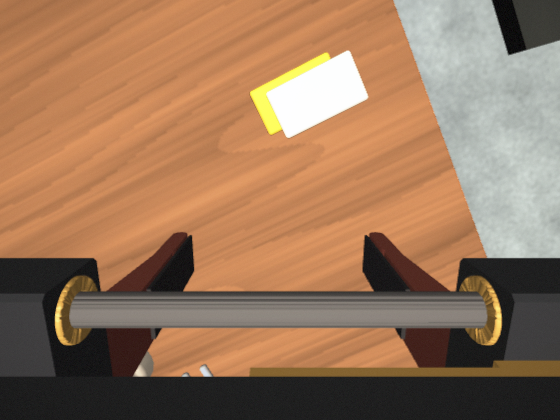

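The black pedal stands in the block's right-hand hole (scene (202,263), top (361,227)). Possible mix-ups in the scene view are three blue pedals (177,240), (127,275), (288,305), the brown one (152,312), and the small dark clip pedal (246,255). The colour and the hole point to the black one. Next I'll take a close crop and triangulate.

```bash
cat > h.py <<'E'
import numpy as np,cv2
from scipy.spatial.transform import Rotation as R
from workcell import ctrl
def K(n):
    i=ctrl.camera_info(n); f=210/np.tan(np.radians(i["fovy"]/2))
    return np.array([[f,0,i["cx"]],[0,f,i["cy"]],[0,0,1.]]),i
def P(n):
    k,i=K(n); return k@np.c_[cv2.Rodrigues(i["rvec"])[0],i["tvec"]]
def proj(n,X):
    k,i=K(n); return cv2.projectPoints(np.atleast_2d(np.float64(X)),i["rvec"],i["tvec"],k,None)[0][:,0]
def onz(n,uv,z):
    M=P(n); A=M[:,[0,1,3]].copy(); A[:,2]+=M[:,2]*z
    p=np.linalg.solve(A,[*uv,1]); return p[:2]/p[2]
def tri(a,b):
    X=cv2.triangulatePoints(P("scene"),P("top"),np.float64(a).reshape(2,1),np.float64(b).reshape(2,1))[:,0]; X=X[:3]/X[3]
    return X, np.linalg.norm(proj("scene",X)[0]-a)
E
python3 - <<'E'
from h import *
print("column top",tri((437,104),(239,72)))
print("lens ring",tri((372,156),(250,135)))
print("pedal top ",tri((201,248),(361,228)))
# block top corners from top view, z=45
for c in [(279,194),(374,219),(369,245),(274,218)]: print("blk",onz("top",c,45))
print("foot",[onz("top",c,5) for c in [(274,117),(277,151),(238,156)]], [onz("scene",c,5) for c in [(385,267),(429,285),(405,311),(361,290)]])
s=cv2.imread("pics/scene0.png");t=cv2.imread("pics/top0.png")
a=cv2.resize(s[220:320,150:320],None,fx=4.6,fy=3.0*1.53,interpolation=3)[:300*2]
cv2.imwrite("pics/c1.png",cv2.resize(s[225:320,160:320],(800,475),interpolation=3))
b=cv2.resize(t[60:165,215:290],(420,588),interpolation=3); c=cv2.resize(t[180:260,320:385],(380,468),interpolation=3)
c=cv2.copyMakeBorder(c,0,120,0,0,0);cv2.imwrite("pics/c2.png",np.hstack([b,c]))
E
```

```text
column top (array([758.19221228, 101.45193124, 462.45894357]), np.float64(0.49604944952668073))
lens ring (array([654.90683471,  86.68749769, 330.87115218]), np.float64(0.9895722922436233))
pedal top  (array([ 437.9207325 , -220.61259575,  138.01788261]), np.float64(0.5818326674672404))
blk [553.11696157  20.51115385]
blk [ 472.436874   -281.43670618]
blk [ 390.08594345 -263.64147479]
blk [475.64810061  36.32823371]
foot [array([824.04234673,  38.74000709]), array([705.76230808,  28.26957122]), array([688.94821838, 159.34165929])] [array([697.54853283, 160.16329236]), array([810.98580281, 176.8928931 ]), array([810.46272157,  57.80041144]), array([700.17810758,  44.91945043])]
```

View pics/c1.png

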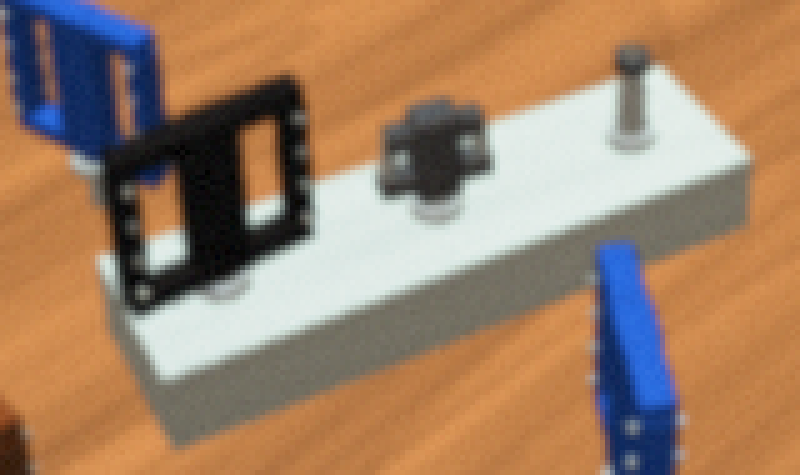

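View pics/c2.png

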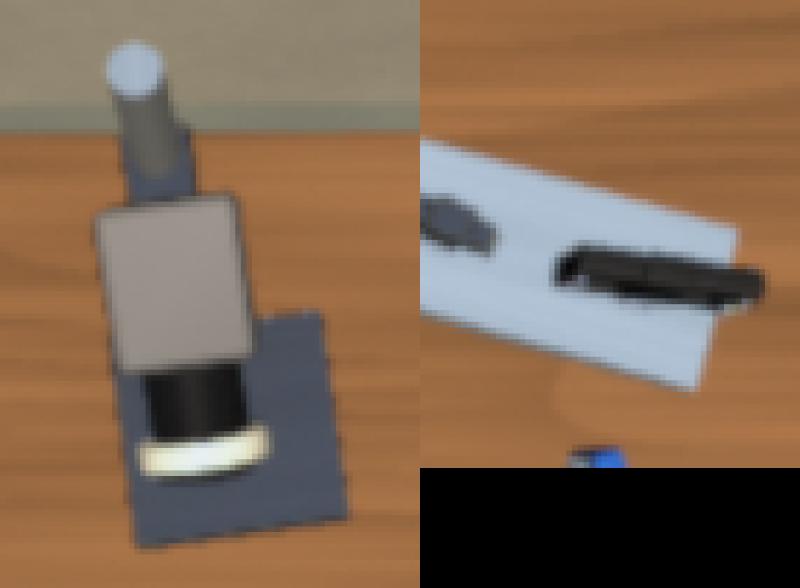

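The crop confirms that the black pedal with open windows is in the end hole. The pose has to lean 25°, but the moves only allow shift and yaw. I'll test away from the parts whether a target beyond reach leaves the tool tilted.

Call:
{"method": "servo_tool", "body": {"plan": [[0,[20,40,20],0],[0,[40,80,20],0],[0,[60,115,20],0],[0,[75,150,20],0],[0,[95,185,20],0],[0,[110,220,20],0],[0,[130,255,20],0],[0,[150,290,20],0],[0,[165,325,20],0],[0,[185,365,20],0]]}}

```text
t: 0.98
ee_pos: [447.7, 900.6, 255.8]
orientation: [0.71, 3.06, 0.001]
ft_force: [1.0, 1.2, 0.9]
width: 88.0
grasp_force: 0.0
```

Call:
{"method": "servo_tool", "body": {"plan": [[0,[20,40,0],0],[0,[40,80,0],0],[0,[40,80,0],0],[0,[40,80,0],0]]}}

```text
t: 1.32
ee_pos: [459.7, 924.3, 243.9]
orientation: [0.708, 3.052, 0.056]
ft_force: [0.2, -1.8, 2.0]
width: 88.0
grasp_force: 0.0
```

```bash
python3 - <<'E'
from h import *
o=ctrl.get_obs();print(o["t"],o["ee_pos"],o["qpos"].round(3),R.from_rotvec(o["orientation"]).as_matrix().round(3).tolist())
E
```

```text
1.3167 [459.70927972 924.29117544 243.9411085 ] [ 1.098  1.238  0.086  0.     1.781 -0.017] [[-0.898, 0.44, 0.016], [0.44, 0.897, 0.033], [-0.0, 0.037, -0.999]]
```

Call:
{"method": "servo_tool", "body": {"plan": [[0,[-20,-35,0],0],[0,[-40,-70,0],0],[0,[-40,-70,0],0]]}}

```text
t: 1.57
ee_pos: [424.9, 863.5, 249.8]
orientation: [0.707, 3.049, 0.07]
ft_force: [0.6, 1.3, 1.7]
width: 87.8
grasp_force: 0.0
```

```bash
python3 - <<'E'
from h import *
o=ctrl.get_obs();print(o["t"],o["ee_pos"],o["qpos"].round(3),R.from_rotvec(o["orientation"]).as_matrix().round(3).tolist())
E
```

```text
1.5667 [424.88380312 863.53905292 249.80380399] [ 1.101  0.972  0.614  0.     1.51  -0.014] [[-0.898, 0.44, 0.021], [0.44, 0.897, 0.041], [-0.0, 0.046, -0.999]]
```

Tilt from a beyond-reach target does persist, leaning the way I need. I can grasp upright and then use the reach limit to lean the pedal. Next I'll fit the pedal and lens poses from the masks.

```bash
cat > fit.py <<'E'
from h import *
from scipy.optimize import minimize
s=cv2.imread("pics/scene0.png");t=cv2.imread("pics/top0.png")
def dark(im,x0,y0,x1,y1):
    m=np.zeros(im.shape[:2],np.uint8); m[y0:y1,x0:x1]=(im[y0:y1,x0:x1].max(2)<60)
    n,l,st,c=cv2.connectedComponentsWithStats(m); k=1+st[1:,4].argmax(); pts=np.argwhere(l==k)[:,::-1]
    return cv2.convexHull(pts.astype(np.int32))[:,0].astype(np.float32)
H={"scene":dark(s,175,235,228,292),"top":dark(t,338,215,385,240)}
for n in H: print(n,H[n].min(0),H[n].max(0))
B=np.array([[a,b,c] for a in(-8,8) for b in(-48,48) for c in(53,143)],float)
def hull(n,p):
    X=B@R.from_euler("z",p[2]).as_matrix().T+[p[0],p[1],0]
    return cv2.convexHull(proj(n,X).astype(np.float32))
def cost(p,ns=("scene","top")):
    c=0
    for n in ns:
        h=hull(n,p);m=cv2.convexHull(H[n]); i,_=cv2.intersectConvexConvex(h,m)
        c+=1-i/(cv2.contourArea(h)+cv2.contourArea(m)-i)
    return c
for ns in(("scene","top"),("top",),("scene",)):
    best=min((minimize(cost,[440,-224,y],args=(ns,),method="Nelder-Mead",options=dict(initial_simplex=[[440,-224,y],[450,-224,y],[440,-214,y],[440,-224,y+.15]])) for y in(-.4,-.2,0,.2,.4)),key=lambda r:r.fun)
    print(ns,best.x,best.fun)
# ring
def white(im,x0,y0,x1,y1):
    c=im[y0:y1,x0:x1].astype(int); m=(c.min(2)>150); p=np.argwhere(m)[:,::-1]+[x0,y0]; return p.min(0),p.max(0),p.mean(0),len(p)
print(white(s,352,135,392,178)); print(white(t,236,130,268,150))
a=np.linspace(0,2*np.pi,40)
def ring(col,psi,h):
    d=np.array([-np.cos(psi),-np.sin(psi),0]); L=np.array([*col,0])+122*d; L[2]=h
    y=np.array([-np.sin(psi),np.cos(psi),0]); fwd=d*np.cos(.4363)-[0,0,np.sin(.4363)]; z=np.cross(-fwd,y)
    return L,[L+o*fwd+30*(np.cos(q)*y+np.sin(q)*z) for q in a for o in(0,-10)]
for h in(320,330,340):
  for psi in (.1,.14):
    L,pts=ring((758.2,101.4),psi,h)
    for n in("scene","top"):
        q=proj(n,pts); print(h,psi,L.round(),n,q.min(0).round(1),q.max(0).round(1))
E
python3 fit.py
```

```text
scene [180. 241.] [221. 286.]
top [344. 223.] [377. 231.]
('scene', 'top') [ 4.41861609e+02 -2.22767665e+02 -3.79528010e-02] 0.45248198018994845
('top',) [ 4.42430188e+02 -2.26707030e+02 -2.45614974e-02] 0.31936323874050554
('scene',) [ 4.39702459e+02 -2.22751078e+02  3.30332425e-02] 0.11471017653863147
(array([352, 142]), array([373, 168]), array([364.52542373, 150.21186441]), 118)
(array([241, 137]), array([261, 144]), array([251.04761905, 140.83809524]), 105)
320 0.1 [637.  89. 320.] scene [358.1 142.9] [377.  171.4]
320 0.1 [637.  89. 320.] top [237.6 138.1] [261.6 146.2]
320 0.14 [637.  84. 320.] scene [357.4 143.6] [375.7 172.2]
320 0.14 [637.  84. 320.] top [239.4 137.6] [263.5 146.2]
330 0.1 [637.  89. 330.] scene [358.6 138.5] [377.6 167.3]
330 0.1 [637.  89. 330.] top [237.1 136.9] [261.4 145. ]
330 0.14 [637.  84. 330.] scene [357.9 139.2] [376.3 168. ]
330 0.14 [637.  84. 330.] top [238.9 136.4] [263.2 145.1]
340 0.1 [637.  89. 340.] scene [359.2 134. ] [378.3 163. ]
340 0.1 [637.  89. 340.] top [236.5 135.7] [261.1 143.8]
340 0.14 [637.  84. 340.] scene [358.5 134.7] [377.  163.8]
340 0.14 [637.  84. 340.] top [238.4 135.1] [263.  143.9]
```

Call:
{"method": "servo_tool", "body": {"plan": [[0,[0,-41,0],-7],[0,[0,-82,0],-14],[0,[0,-123,0],-21],[0,[0,-164,0],-28],[0,[0,-205,0],-35],[0,[0,-246,0],-42],[0,[0,-287,0],-49],[0,[0,-328,0],-56],[0,[0,-369,0],-63],[0,[0,-410,0],-64]]}}

```text
t: 2.4
ee_pos: [426.3, 452.7, 250.6]
orientation: [2.213, 2.195, 0.058]
ft_force: [0.3, 0.2, 1.1]
width: 87.7
grasp_force: 0.0
```

Call:
{"method": "servo_tool", "body": {"plan": [[0,[0,-41,0],0],[0,[0,-82,0],0],[0,[0,-123,0],0],[0,[0,-164,0],0],[0,[0,-205,0],0],[0,[0,-246,0],0],[0,[0,-287,0],0],[0,[0,-328,0],0],[0,[0,-369,0],0],[0,[0,-410,0],0]]}}

```text
t: 3.23
ee_pos: [427.7, 40.3, 249.4]
orientation: [2.199, 2.196, 0.054]
ft_force: [0.9, -0.5, -1.1]
width: 87.8
grasp_force: 0.0
```

Call:
{"method": "servo_tool", "body": {"plan": [[0,[0,-40,0],0],[0,[5,-80,0],0],[0,[10,-120,0],0],[0,[15,-160,0],0],[0,[15,-200,0],0],[0,[15,-240,0],0],[0,[15,-280,0],0],[0,[15,-313,0],0],[0,[15,-313,0],0],[0,[15,-313,0],0]]}}

```text
t: 4.07
ee_pos: [441.5, -274.7, 248.9]
orientation: [2.202, 2.191, 0.041]
ft_force: [0.1, 0.2, -0.1]
width: 88.2
grasp_force: 0.0
```

```bash
python3 - <<'E'
from h import *
o=ctrl.get_obs();print(o["t"],o["ee_pos"],o["qpos"].round(3),R.from_rotvec(o["orientation"]).as_matrix().round(3).tolist())
w=ctrl.get_image("wrist");cv2.imwrite("pics/w1.png",w);np.savez("w1.npz",p=o["ee_pos"],r=o["orientation"])
E
```

```text
4.0667 [ 441.51163009 -274.73447208  248.86663546] [-0.59   0.236  1.874  0.023  0.991 -0.597] [[0.005, 0.999, 0.044], [1.0, -0.005, -0.006], [-0.006, 0.044, -0.999]]
```

View pics/w1.png

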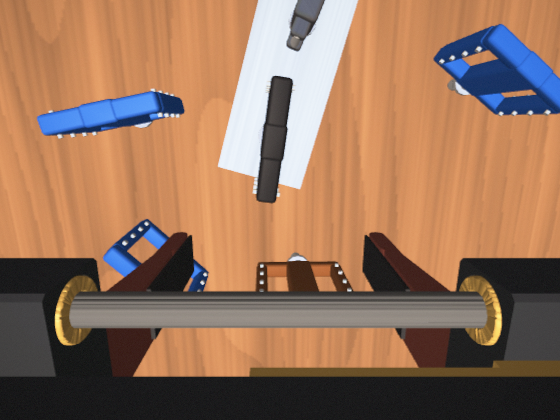

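The wrist view shows the black pedal's top edge, from (282,78) to (266,202), centred near (274,140).

```bash
cat >> h.py <<'E'
def wpt(uv,z,p,r):
    k,_=K2(); T=np.array(ctrl.camera_info("wrist")["T_tool_cam"])
    W=np.eye(4);W[:3,:3]=R.from_rotvec(r).as_matrix();W[:3,3]=p; C=W@T
    d=C[:3,:3]@np.linalg.inv(k)@[*uv,1]; return C[:3,3]+d*(z-C[2,3])/d[2]
def K2():
    i=ctrl.camera_info("wrist"); f=210/np.tan(np.radians(i["fovy"]/2))
    return np.array([[f,0,i["cx"]],[0,f,i["cy"]],[0,0,1.]]),i
E
python3 - <<'E'
from h import *
d=np.load("w1.npz");w=cv2.imread("pics/w1.png")
m=np.zeros(w.shape[:2],np.uint8);m[70:210,245:305]=w[70:210,245:305].max(2)<75
n,l,st,c=cv2.connectedComponentsWithStats(m);k=1+st[1:,4].argmax()
print(st[k],c[k],cv2.minAreaRect(np.argwhere(l==k)[:,::-1].astype(np.float32)))
for uv in[(282,78),(266.5,202),(274,140)]: print(wpt(uv,143,d["p"],d["r"]))
a,b=[wpt(u,143,d["p"],d["r"]) for u in[(282,78),(266.5,202)]]
print(np.linalg.norm(a-b),np.degrees(np.arctan2((a-b)[0],(a-b)[1])),(a+b)/2)
E
```

```text
[ 257   76   36  127 2223] [274.43859649 139.28744939] ((273.58001708984375, 138.94000244140625), (22.910259246826172, 125.8650131225586), 8.130102157592773)
[ 449.33146291 -179.58174591  143.        ]
[ 437.12787019 -270.39922786  143.        ]
[ 443.31323057 -222.98234056  143.        ]
91.6337421693918 7.653271978511406 [ 443.22966655 -224.99048689  143.        ]
```

Call:
{"method": "servo_tool", "body": {"plan": [[0,[2,25,0],-4],[0,[2,49,0],-7],[0,[2,49,0],-7],[0,[2,49,-35],-7],[0,[2,49,-65],-7],[0,[2,49,-95],-7],[0,[2,49,-120],-7],[0,[2,49,-137],-7],[0,[2,49,-137],-7],[0,[2,49,-137],-7]]}}

```text
t: 4.95
ee_pos: [441.7, -222.0, 108.0]
orientation: [2.333, 2.064, 0.036]
ft_force: [-0.1, 0.9, 1.6]
width: 87.9
grasp_force: 0.0
```

```bash
python3 - <<'E'
from h import *
o=ctrl.get_obs();print(o["t"],o["ee_pos"],o["ft_force"],R.from_rotvec(o["orientation"]).as_matrix().round(3).tolist())
w=ctrl.get_image("wrist");cv2.imwrite("pics/w2.png",w)
E
```

```text
4.95 [ 441.72911292 -221.97950391  108.01394886] [-0.11590012  0.89307761  1.58782297] [[0.122, 0.992, 0.035], [0.993, -0.122, -0.005], [-0.001, 0.036, -0.999]]
```

View pics/w2.png

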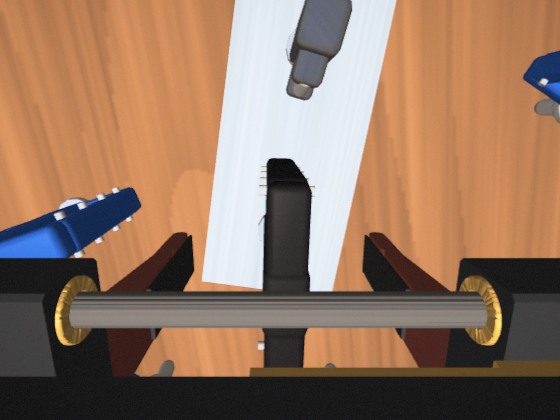

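The pedal lies between the fingers, centred near column 287 against a finger midline of 278. I'll make a small correction, then close gradually.

Call:
{"method": "servo_tool", "body": {"plan": [[0.3,[2,-3,3],0],[0.5,[2,-3,3],0],[0.65,[2,-3,3],0],[0.72,[2,-3,3],0],[0.76,[2,-3,3],0],[0.8,[2,-3,3],0],[0.85,[2,-3,3],0],[0.9,[2,-3,3],0],[1,[2,-3,3],0],[1,[2,-3,3],0]]}}

```text
t: 5.83
ee_pos: [442.8, -225.2, 110.1]
orientation: [2.336, 2.062, 0.035]
ft_force: [-0.3, 0.2, -0.5]
width: 24.4
grasp_force: 0.0
```

Call:
{"method": "servo_tool", "body": {"plan": [[1,[0,0,0],0],[1,[0,0,0],0]]}}

```text
t: 6.0
ee_pos: [442.2, -225.0, 110.1]
orientation: [2.336, 2.063, 0.034]
ft_force: [-2.4, -0.2, 1.9]
width: 17.8
grasp_force: 30.0
```

Gripped at 17.8 mm wide and 30 N. Now I'll draw it gently up.

Call:
{"method": "servo_tool", "body": {"plan": [[1,[0,0,4],0],[1,[0,0,10],0],[1,[0,0,16],0],[1,[0,0,24],0],[1,[0,0,32],0],[1,[0,0,42],0],[1,[0,0,55],0],[1,[0,0,75],0],[1,[0,0,100],0],[1,[0,0,130],0]]}}

```text
t: 6.83
ee_pos: [442.4, -224.8, 241.4]
orientation: [2.336, 2.063, 0.035]
ft_force: [-0.2, 0.1, -3.0]
width: 17.6
grasp_force: 30.0
```

Call:
{"method": "servo_tool", "body": {"plan": [[1,[0,-30,15],0],[1,[0,-60,30],0],[1,[0,-60,30],0]]}}

```text
t: 7.08
ee_pos: [445.4, -290.2, 275.4]
orientation: [2.329, 2.053, 0.037]
ft_force: [0.6, -1.5, -2.0]
width: 17.7
grasp_force: 30.0
```

```bash
python3 - <<'E'
from h import *
o=ctrl.get_obs();print(o["t"],o["ee_pos"],o["ft_force"],o["width"],o["qpos"].round(3),R.from_rotvec(o["orientation"]).as_matrix().round(3).tolist())
E
```

```text
7.0833 [ 445.35799753 -290.18180802  275.38794083] [ 0.58909399 -1.49596156 -2.01207764] 17.69242308877992 [-0.608  0.221  1.825  0.017  1.054 -0.491] [[0.125, 0.991, 0.042], [0.992, -0.125, -0.012], [-0.006, 0.043, -0.999]]
```

Call:
{"method": "servo_tool", "body": {"plan": [[1,[10,-35,0],-7],[1,[20,-75,0],-14],[1,[30,-115,0],-21],[1,[40,-155,0],-28],[1,[50,-195,0],-35],[1,[60,-235,0],-42],[1,[70,-275,0],-48],[1,[80,-315,0],-48],[1,[95,-350,0],-48],[1,[105,-385,0],-48]]}}

```text
t: 7.92
ee_pos: [548.7, -671.6, 270.7]
orientation: [2.966, 0.931, 0.017]
ft_force: [1.0, -0.4, -3.0]
width: 17.5
grasp_force: 30.0
```

Call:
{"method": "servo_tool", "body": {"plan": [[1,[20,-30,0],0],[1,[40,-60,0],0],[1,[55,-80,0],0],[1,[70,-100,0],0],[1,[80,-115,0],0]]}}

```text
t: 8.33
ee_pos: [628.7, -785.7, 269.9]
orientation: [2.966, 0.932, 0.016]
ft_force: [0.4, 0.1, -2.7]
width: 18.2
grasp_force: 30.0
```

```bash
cat > s.py <<'E'
from h import *
o=ctrl.get_obs();M=R.from_rotvec(o["orientation"]).as_matrix()
print(o["t"],o["ee_pos"].round(1),np.hypot(*o["ee_pos"][:2]).round(1),o["width"].round(2),o["qpos"].round(3),M.round(3).tolist())
print("tilt",np.degrees(np.arccos(-M[2,2])),"tilt az",np.degrees(np.arctan2(M[1,2],M[0,2])),"tool y az",np.degrees(np.arctan2(M[1,1],M[0,1])))
E
python3 s.py
```

```text
Traceback (most recent call last):
  File "s.py", line 3, in <module>
    print(o["t"],o["ee_pos"].round(1),np.hypot(*o["ee_pos"][:2]).round(1),o["width"].round(2),o["qpos"].round(3),M.round(3).tolist())
                                                                          ^^^^^^^^^^^^^^^^
AttributeError: 'float' object has no attribute 'round'
```

Call:
{"method": "servo_tool", "body": {"plan": [[1,[12,-16,0],0],[1,[25,-31,0],0],[1,[37,-47,0],0],[1,[50,-62,0],0],[1,[62,-78,0],0],[1,[75,-94,0],0]]}}

```text
t: 8.83
ee_pos: [649.5, -812.2, 257.5]
orientation: [2.932, 0.921, 0.037]
ft_force: [0.2, -0.5, -2.7]
width: 17.9
grasp_force: 30.0
```

```bash
sed -i 's/o\["width"\].round(2)/o["width"]/' s.py; python3 s.py
```

```text
8.8333 [ 649.5 -812.2  257.5] 1039.9 17.879262048333025 [-0.907  1.226  0.086 -0.002  1.758  0.054] [[0.82, 0.57, 0.043], [0.572, -0.818, -0.058], [0.002, 0.072, -0.997]]
tilt 4.1540649057961 tilt az -53.27698444211726 tool y az -55.11069494742591
```

Call:
{"method": "servo_tool", "body": {"plan": [[1,[25,-31,10],0],[1,[50,-62,20],0],[1,[75,-93,30],0],[1,[100,-124,40],0],[1,[125,-155,50],0],[1,[150,-186,60],0]]}}

```text
t: 9.33
ee_pos: [654.9, -818.5, 258.5]
orientation: [2.906, 0.913, 0.052]
ft_force: [-0.4, 0.8, -2.4]
width: 17.9
grasp_force: 30.0
```

```bash
python3 s.py
```

```text
9.3333 [ 654.9 -818.5  258.5] 1048.3 17.92593670922623 [-9.070e-01  1.225e+00  8.700e-02 -1.000e-03  1.728e+00  5.500e-02] [[0.82, 0.569, 0.061], [0.572, -0.816, -0.081], [0.004, 0.101, -0.995]]
tilt 5.810997007188158 tilt az -52.735306102799335 tool y az -55.12498618646189
```

Call:
{"method": "servo_tool", "body": {"plan": [[1,[25,-31,0],0],[1,[50,-62,0],0]]}}

```text
t: 9.5
ee_pos: [663.0, -828.3, 246.6]
orientation: [2.876, 0.904, 0.07]
ft_force: [0.5, -0.0, -2.3]
width: 18.3
grasp_force: 30.0
```

Call:
{"method": "servo_tool", "body": {"plan": [[1,[24,-30,15],0],[1,[48,-60,30],0]]}}

```text
t: 9.67
ee_pos: [667.3, -833.8, 257.1]
orientation: [2.848, 0.895, 0.086]
ft_force: [-0.1, -0.1, -2.8]
width: 18.2
grasp_force: 30.0
```

Call:
{"method": "servo_tool", "body": {"plan": [[1,[0,0,40],0],[1,[0,0,80],0]]}}

```text
t: 9.83
ee_pos: [656.6, -820.5, 328.0]
orientation: [2.842, 0.893, 0.09]
ft_force: [-0.1, -0.2, -1.6]
width: 18.0
grasp_force: 30.0
```

```bash
python3 s.py
```

```text
9.8333 [ 656.6 -820.5  328. ] 1050.9 17.96694709233055 [-0.907  1.158  0.089 -0.     1.722  0.055] [[0.82, 0.563, 0.105], [0.573, -0.809, -0.135], [0.009, 0.171, -0.985]]
tilt 9.880413831958561 tilt az -52.116074640457434 tool y az -55.15172945564712
```

Call:
{"method": "servo_tool", "body": {"plan": [[1,[25,-31,5],0],[1,[50,-64,10],0]]}}

```text
t: 10.0
ee_pos: [664.8, -831.2, 330.5]
orientation: [2.8, 0.88, 0.113]
ft_force: [-0.3, 0.9, -3.6]
width: 18.0
grasp_force: 30.0
```

Call:
{"method": "servo_tool", "body": {"plan": [[1,[25,-32,5],0],[1,[50,-65,10],0]]}}

```text
t: 10.17
ee_pos: [671.3, -841.3, 315.6]
orientation: [2.778, 0.873, 0.125]
ft_force: [-0.0, -0.8, -3.4]
width: 17.8
grasp_force: 30.0
```

Call:
{"method": "servo_tool", "body": {"plan": [[1,[25,-32,5],0],[1,[50,-65,10],0]]}}

```text
t: 10.33
ee_pos: [677.8, -851.2, 307.6]
orientation: [2.75, 0.864, 0.14]
ft_force: [-0.1, 0.2, -2.3]
width: 17.9
grasp_force: 30.0
```

Call:
{"method": "servo_tool", "body": {"plan": [[1,[25,-32,5],0],[1,[50,-65,10],0]]}}

```text
t: 10.5
ee_pos: [684.3, -860.8, 301.6]
orientation: [2.72, 0.855, 0.156]
ft_force: [0.1, -0.2, -2.5]
width: 17.9
grasp_force: 30.0
```

Call:
{"method": "servo_tool", "body": {"plan": [[1,[25,-32,5],0],[1,[50,-65,10],0]]}}

```text
t: 10.67
ee_pos: [690.7, -870.2, 296.2]
orientation: [2.69, 0.846, 0.171]
ft_force: [0.6, 0.1, -2.7]
width: 17.8
grasp_force: 30.0
```

```bash
python3 s.py
```

```text
10.6667 [ 690.7 -870.2  296.2] 1111.0 17.80089823687309 [-0.911  1.203  0.087  0.002  1.513  0.051] [[0.818, 0.537, 0.205], [0.575, -0.776, -0.261], [0.019, 0.331, -0.943]]
tilt 19.392804151558 tilt az -51.79487796917672 tool y az -55.29145519683908
```

Call:
{"method": "servo_tool", "body": {"plan": [[1,[25,-32,5],0],[1,[50,-65,10],0]]}}

```text
t: 10.83
ee_pos: [696.9, -879.4, 291.0]
orientation: [2.661, 0.837, 0.185]
ft_force: [0.5, 0.5, -3.2]
width: 17.9
grasp_force: 30.0
```

Call:
{"method": "servo_tool", "body": {"plan": [[1,[25,-32,5],0],[1,[50,-65,10],0]]}}

```text
t: 11.0
ee_pos: [703.1, -888.3, 286.2]
orientation: [2.631, 0.827, 0.2]
ft_force: [0.4, 0.9, -3.6]
width: 18.0
grasp_force: 30.0
```

Call:
{"method": "servo_tool", "body": {"plan": [[1,[25,-32,5],0],[1,[50,-65,10],0]]}}

```text
t: 11.17
ee_pos: [709.0, -897.1, 281.7]
orientation: [2.602, 0.818, 0.214]
ft_force: [0.0, 0.2, -4.1]
width: 17.8
grasp_force: 30.0
```

Call:
{"method": "servo_tool", "body": {"plan": [[1,[-24,32,5],0],[1,[-48,64,10],0],[1,[-72,96,15],0],[1,[-96,128,20],0],[1,[-120,160,25],0]]}}

```text
t: 11.58
ee_pos: [613.4, -769.8, 302.2]
orientation: [2.603, 0.818, 0.213]
ft_force: [0.6, -1.0, -1.2]
width: 17.7
grasp_force: 30.0
```

```bash
python3 s.py
```

```text
11.5833 [ 613.4 -769.8  302.2] 984.3 17.668348396005687 [-0.911  0.769  0.947  0.004  0.992  0.049] [[0.817, 0.515, 0.26], [0.576, -0.748, -0.33], [0.024, 0.42, -0.907]]
tilt 24.852838432041864 tilt az -51.76735098417177 tool y az -55.438750857513504
```

Call:
{"method": "servo_tool", "body": {"plan": [[1,[-15,36,0],6],[1,[-30,72,0],12],[1,[-45,108,0],18],[1,[-60,144,0],24],[1,[-75,180,0],30],[1,[-90,216,0],36],[1,[-105,252,0],42],[1,[-120,288,0],48],[1,[-135,324,0],54],[1,[-150,360,0],60]]}}

```text
t: 12.42
ee_pos: [464.1, -410.0, 303.5]
orientation: [1.905, 2.088, 0.486]
ft_force: [-0.6, -0.3, -2.8]
width: 18.3
grasp_force: 30.0
```

Call:
{"method": "servo_tool", "body": {"plan": [[1,[0,38,0],0],[1,[0,76,0],0],[1,[0,114,0],0],[1,[0,152,0],0],[1,[0,190,0],0],[1,[0,228,0],0],[1,[0,266,0],0],[1,[0,304,0],0],[1,[0,342,0],0],[1,[0,360,0],0]]}}

```text
t: 13.25
ee_pos: [464.1, -48.7, 303.3]
orientation: [1.909, 2.084, 0.486]
ft_force: [-0.7, 0.1, -2.8]
width: 17.9
grasp_force: 30.0
```

```bash
python3 s.py
```

```text
13.25 [464.1 -48.7 303.3] 466.7 17.89674412670154 [-0.229 -0.07   2.147  0.252  0.672 -0.483] [[-0.093, 0.904, 0.418], [0.995, 0.074, 0.062], [0.025, 0.421, -0.907]]
tilt 24.971055063604684 tilt az 8.457351728117274 tool y az 4.665845432345691
```

Call:
{"method": "servo_tool", "body": {"plan": [[1,[0,35,-10],0],[1,[0,70,-20],0],[1,[0,100,-30],0],[1,[5,117,-37],0],[1,[15,117,-37],0],[1,[22,117,-37],0],[1,[27,117,-37],0],[1,[27,117,-37],0],[1,[27,117,-37],0]]}}

```text
t: 14.0
ee_pos: [492.7, 64.0, 266.0]
orientation: [1.913, 2.08, 0.484]
ft_force: [-0.6, 0.7, -3.5]
width: 18.0
grasp_force: 30.0
```

```bash
python3 s.py; python3 - <<'E'
from h import *
for n in("scene","top"): cv2.imwrite(f"pics/{n}1.png",ctrl.get_image(n))
s=cv2.imread("pics/scene1.png");t=cv2.imread("pics/top1.png")
psi=.12;L=np.array([640,86,323.])
X=np.array([np.cos(psi)*np.cos(.436),np.sin(psi)*np.cos(.436),np.sin(.436)]);Y=np.array([-np.sin(psi),np.cos(psi),0]);Z=np.cross(X,Y)
C=L-160*X
rg=np.array([L+30*(np.cos(q)*Y+np.sin(q)*Z) for q in np.linspace(0,6.2832,60)])
fr=np.array([C+a*Y+b*Z for a,b in[(-48,-45),(48,-45),(48,45),(-48,45),(-48,-45)]])
out=[]
for n,im,(x0,y0,x1,y1),k in(("scene",s,(290,110,450,310),3),("top",t,(220,60,320,260),3)):
    im=cv2.resize(im[y0:y1,x0:x1],None,fx=k,fy=k,interpolation=3)
    for pts,c in((rg,(0,0,255)),(fr,(0,255,0))):
        cv2.polylines(im,[((proj(n,pts)-[x0,y0]+.5)*k).astype(int)],False,c,1)
    out.append(im)
cv2.imwrite("pics/chk.png",np.hstack(out)); print(np.hstack(out).shape,C)
E
```

```text
14.0 [492.7  64.  266. ] 496.8 17.96161867878918 [ 0.093  0.033  2.147  0.041  0.526 -0.022] [[-0.089, 0.904, 0.418], [0.996, 0.071, 0.06], [0.024, 0.421, -0.907]]
tilt 24.969624683919708 tilt az 8.13073689257423 tool y az 4.462242381785039
(600, 780, 3) [496.01126726  68.63793404 255.42927031]
```

View pics/chk.png

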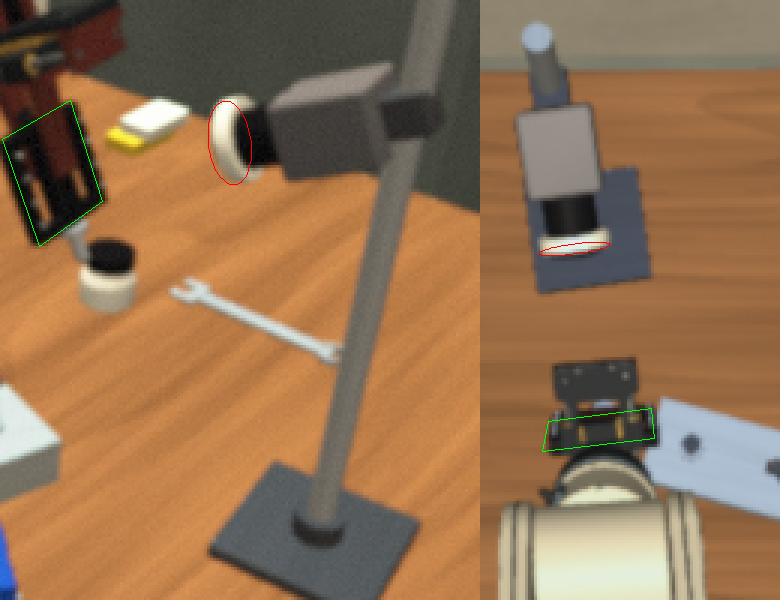

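The overlay shows the ring and the pedal frame within a few mm of the model (the ring is about 4 crop px higher). I'll apply a small trim and let it settle.

Call:
{"method": "servo_tool", "body": {"plan": [[1,[1,3,3],1],[1,[1,3,3],1],[1,[1,3,3],1],[1,[1,3,3],1],[1,[1,3,3],1],[1,[1,3,3],1],[1,[1,3,3],1],[1,[1,3,3],1],[1,[1,3,3],1],[1,[1,3,3],1]]}}

```text
t: 14.93
ee_pos: [493.2, 68.1, 268.6]
orientation: [1.894, 2.101, 0.488]
ft_force: [0.1, -0.3, -2.7]
width: 18.0
grasp_force: 30.0
```

```bash
python3 s.py; python3 -c "
from workcell import ctrl
o=ctrl.get_obs();print(abs(o['qvel']).max(),o['grasp_force']);print(ctrl.close_job())"
```

```text
14.9333 [493.2  68.1 268.6] 497.9 18.046798808828857 [ 0.097  0.031  2.142  0.053  0.534 -0.046] [[-0.108, 0.903, 0.416], [0.994, 0.088, 0.068], [0.025, 0.421, -0.907]]
tilt 24.952242383497243 tilt az 9.245562067449349 tool y az 5.5644755263467705
0.00166764173219472 29.994843006134033
the job is handed in; nothing more can be done
None
```

I handed the job in at about 15 s with the pedal held still at the inspection point: 30 N grip, leaning 25°, frame centre within a few mm of my lens estimate. The lean came from pushing the arm past its reach limit, where joint 3 read 0.086 against its stated 0.09 minimum. Nothing flagged that, and the hand-in returned no verdict.

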